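# Feed a parcel along the fence of a desk label reader with the push stick

### The job

Pick up the wooden push stick and, without touching the parcel with the gripper, use the stick to press the small parcel on the label reader's deck flush against the metal fence. Then feed it along the fence with the stick, keeping it against the fence all the way, until it covers the dark glass reading window, and lay the stick down flat on the deck or desk and let go.

Things in the scene. Friction and masses are not known exactly. Their poses are not given: they have to be found in the camera images.
- push_stick: Plain wooden stick lying on the desk: bar 190 x 18 x 36 mm tall plus a cross arm (heel) on its +y side. Origin: underside, bar's centre line, where to grip. x along the bar to its front end (x -80 to +110). Heel: out to y = +65, 14 thick, front (pushing) face at x = +45, 36 tall. 120 g. Held parallel to the deck's axes, heel goes behind the parcel, bar along its side away from the fence.
- parcel: Flat cardboard parcel, 100 (x) x 70 (y) x 50 mm tall, rigid, 0.2 to 0.45 kg, loose on the deck near its feed end, 15 to 30 mm clear of the fence and slightly askew. Origin: centre of its underside; z up; x roughly along the feed direction. The taller square carton on the desk is not it.
- deck: Fixed label reader: flat grey deck 360 mm long (x) by 170 wide (y -100 to +70), top 12 mm above the desk. +x is the feed direction, z up. Aluminium fence along the whole +y edge, 15 thick, 30 above the deck, inner face at y = +55; grey housing 50 tall behind it (y 71 to 126, x 35 to 165). Origin: on the desk under the deck, at half its length. No end stop.
- window (a point): Centre of the dark glass reading window, flush in the deck's top, 60 mm long (x) by 40 wide (y); axes parallel to the deck's. At x = +100, y = +20, z = 12 mm in the deck's frame, 35 mm from the fence: a parcel flush with the fence and centred over the glass has its origin here.
Not all that is in view belongs to the job. Of the things that look like the push_stick, the smallest one is meant.

How it is judged:
By the outcome, as a careful person would: the job done as asked, in the order asked, and still so for the second after the job is handed in, with the robot touching nothing.
It also fails if it takes over 48 s, if anything falls off the work surface, if the arm or the gripper's body presses on something with over 40 N, if the wrist force passes 120 N, or if a joint passes its speed limit or range.

### The arm

A 7-joint arm with a two-finger parallel gripper is mounted at the origin on the work surface. World frame = base frame: x ahead of the robot, y to its left, z up, the work surface at z = 0. Lengths are in m, angles in rad, forces in N, time in s.
With the tool pointing down it reaches from about 0.4 to 0.925 m from the base axis. Payload 4.1 kg.
Tool frame: the origin (TCP) lies at the very end of the fingers, on their centre line; the grasp point (between the pads) lies 19 mm behind it (robot.tcp_to_grasp is the distance from the TCP to the grasp point, in m); z points along the fingers, y is the line along which they close (so a half turn about z gives the same grasp; the last joint's range is limited). The gripper opens to 85 mm and grips with 20 to 120 N. Pads are 22 mm wide; open, the fingers measure 114 mm over their backs; the gripper's body (76 mm by 85 mm) begins 54 mm behind the grasp point. The pads swing forward as they close: fully open they stand 13 mm farther back than shut.
Start: joints at [-1.374, 0.398, 0.045, 1.537, -0.019, 1.207, -0.051], TCP at [0.189, 0.622, 0.231] pointing down, gripper open.
Joint ranges: [-2.82, 2.82], [-0.49, 2.23], [-1.37, 1.46], [0, 2.46], [-1.36, 4.5], [0.23, 2], [-2.94, 2.94]. Speed limits (rad/s): [2.57, 2.57, 3.14, 3.14, 3.14, 3.14, 3.14].

### API

Orientations are given as a 3x3 rotation matrix whose columns are the frame's x, y, z axes.
In Python, from workcell import robot gives the robot as it stands. The module is installed in compiled form; this text tells all that it offers.
- The arm moves only by the shell command python3 -m pendant 'ROWS'. ROWS is JSON, a list of rows, each an object with "rot": the turn, a rotation vector about the world's x, y, z in rad, a list of three; "dp": the shift along the world's x, y, z in m, a list of three; "gripper": the closure, from 0 (fully open) to 1 (shut). A call has exactly 8 rows; each row is the pose to reach, as a shift and turn from the pose commanded when the call began; what a row does not reach only later rows make up. A row lasts 1/10 s, in which the tool goes at most 50 mm and 8.59 degrees, less where a joint would pass 70% of its speed; a pose out of reach is approached as far as the arm can. A call with a gripper value outside its range is refused whole. The fingers move at their own pace and stop on an object; the grip force is fixed at half the most. Time passes only in rows, so rows that repeat a pose let the fingers close, or fill a call up. It gives the time, the measured TCP pose, the force, the opening and the grip force at its end, in the units of the state.
- robot.observe(): the state, without advancing time (a new reading comes with each control period).
- robot.capture(name): name is "side" or "top" or "wrist"; returns a dict with "img" (480x640x3 uint8, blue, green, red), "mtx" (3x3 intrinsics, pixels), "k1" (the pictures are not rectified: a ray, as slopes to the right and down, at radius r is drawn at 1 + k1 r^2 times it, then the intrinsics apply), "xyz" and "attitude" of the camera in the world. Camera axes: x right, y up, looking along -z (the intrinsics and any distortion apply to the point x, -y, -z); pixel columns grow to the right and rows downward; lengths in m; the calibration is good to about 2 mm. A picture is of the moment at which its call begins. There is no depth.
- robot.sign_off(): hands the job in; it is judged then, once.
Trained networks look in a picture, given as the dict that the camera call returned (one of the last four; its "shot" number tells which), for a name from the list of things; names that differ only in an ending like _2 or _b are one class to them, and where a whole thing is asked for, a point or a joint stands for the part that bears it (a point fixed in the world has none). Each returns a list of dicts, best first, with "conf" (0 to 1); they miss things now and then, are a little off and sometimes report something else, mostly with a low value. They report only what shows in the picture. A call takes as long as a camera call. They do not tell look-alikes from the thing itself.
- robot.boxes_of(name, picture): "location" ([column, row] in pixels, amid what is visible of it).
- robot.tip_of(name, picture): "location" ([column, row] in pixels: a listed point, or the origin of a listed thing).
The state is a dict: "t": time; "q": joint angles; "dq": joint speeds; "joint_torque": joint torques, N m; "position": TCP position; "ee_rot": TCP orientation; "contact_force": force on the tool from outside, world axes, zero at the start; "torque": the same for the moment, N m; "opening": finger opening in m; "gripper_force": force on a finger pad.
Only numpy, scipy, OpenCV 4.12 (cv2) and the standard library are available. Lean on these libraries where they do the work, as an engineer would, in place of code of your own. Each camera call takes 0.05 s, during which the arm holds its last target. There are 200 camera calls.

## Working session

There is one attempt and no reset: what is moved stays moved. The work goes in short steps, Python scripts to look and compute and a shell command to move; the robot and the scene stay as the last step left them, time stands still between calls to the robot, and variables do not carry over. Pictures are saved under pics/ and viewed, at most 10 in all, crops included, and the job is handed in when it is done.

```bash
mkdir -p pics; cat > h.py <<'E'
import numpy as np, cv2
from workcell import robot
def ray(p,uv):
    K=np.array(p["mtx"]);k=p["k1"]
    d=np.array([(uv[0]-K[0,2])/K[0,0],(uv[1]-K[1,2])/K[1,1]]);s=d.copy()
    for _ in range(30): s=d/(1+k*(s@s))
    R=np.array(p["attitude"]);return np.array(p["xyz"]),R@np.array([s[0],-s[1],-1])
def at(p,uv,z):
    o,d=ray(p,uv);return o+d*(z-o[2])/d[2]
def px(p,X):
    R=np.array(p["attitude"]);c=R.T@(np.array(X)-np.array(p["xyz"]))
    s=np.array([c[0],-c[1]])/-c[2];s=s*(1+p["k1"]*(s@s));K=np.array(p["mtx"])
    return np.array([K[0,0]*s[0]+K[0,2],K[1,1]*s[1]+K[1,2]])
E
python3 - <<'E'
from h import *
np.set_printoptions(precision=4,suppress=True)
for c in ["top","side"]:
    p=robot.capture(c);cv2.imwrite(f"pics/{c}0.png",p["img"]);print(c,p["xyz"],p["k1"],np.array(p["attitude"]).shape)
    for n,z in [("push_stick",0),("parcel",.012),("deck",0),("window",.012)]:
        for f in (robot.boxes_of,robot.tip_of):
            print(n,f.__name__,[(round(d["conf"],2),np.round(d["location"]),at(p,d["location"],z)[:2]) for d in f(n,p)[:5]])
s=robot.observe();print(s["t"],s["position"],s["ee_rot"],s["opening"],s["contact_force"])
E
```

```text
top [0.2883 0.0649 1.0945] -0.15121325422947632 (3, 3)
push_stick call [(0.82, array([469., 302.]), array([ 0.2621, -0.2214])), (0.76, array([211., 359.]), array([0.1454, 0.2855])), (0.64, array([200., 183.]), array([0.4942, 0.3179]))]
push_stick call [(0.86, array([469., 286.]), array([ 0.2933, -0.2208])), (0.79, array([190., 354.]), array([0.1535, 0.3277])), (0.6, array([204., 201.]), array([0.4577, 0.3086]))]
parcel call [(0.58, array([354., 141.]), array([0.5797, 0.0088]))]
parcel call [(0.59, array([354., 144.]), array([0.5732, 0.0086]))]
deck call [(0.91, array([410., 136.]), array([ 0.5943, -0.1056]))]
deck call [(0.68, array([389., 136.]), array([ 0.5946, -0.0625]))]
window call [(0.88, array([412., 136.]), array([ 0.5923, -0.1064]))]
window call [(0.85, array([440., 122.]), array([ 0.6228, -0.1643]))]
side [ 0.0305 -0.6408  0.6316] -0.10246155094991743 (3, 3)
push_stick call [(0.79, array([320., 372.]), array([ 0.2737, -0.1846])), (0.74, array([160., 224.]), array([0.1605, 0.3246])), (0.71, array([294., 184.]), array([0.4856, 0.3367]))]
push_stick call [(0.67, array([294., 197.]), array([0.4579, 0.283 ])), (0.62, array([157., 225.]), array([0.1522, 0.324 ])), (0.58, array([344., 384.]), array([ 0.2947, -0.2225]))]
parcel call [(0.76, array([407., 234.]), array([0.5903, 0.0306]))]
parcel call [(0.69, array([406., 243.]), array([0.571, 0.007]))]
deck call [(0.59, array([460., 273.]), array([ 0.6136, -0.1062]))]
deck call [(0.87, array([436., 265.]), array([ 0.5878, -0.0655]))]
window call [(0.65, array([466., 274.]), array([ 0.6105, -0.123 ]))]
window call []
0.9 [0.1894 0.6218 0.2314] [[-0.9566  0.2914  0.    ]
 [ 0.2914  0.9566  0.0001]
 [ 0.      0.0001 -1.    ]] 0.0853262261101682 [-0.0104 -0.0788 -0.1804]
```

View pics/top0.png

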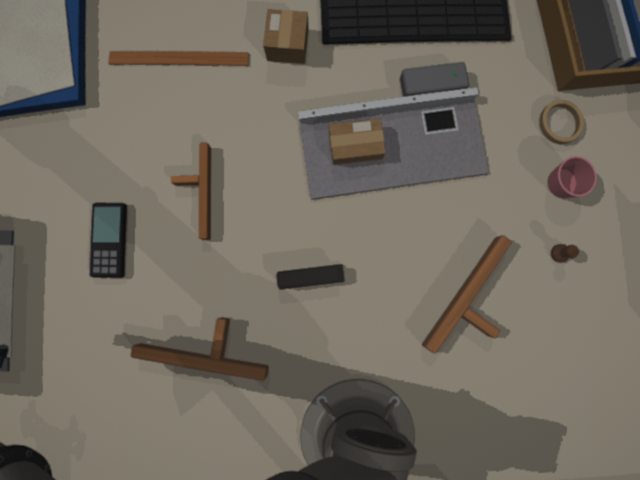

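View pics/side0.png

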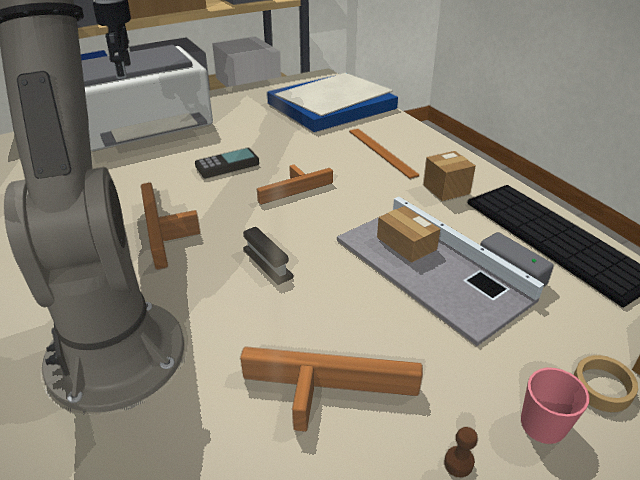

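The top view shows three T-sticks. The smallest has its bar from (205,143) to (204,239), heel out to (172,180), so its front points to world +x. The deck's near corners are at about (312,198) and (488,172), the window is at (440,122), and the parcel is at (357,140). The square carton at (286,35) is the decoy.

```bash
python3 - <<'E'
from h import *
np.set_printoptions(precision=4,suppress=True)
p=robot.capture("top");I=p["img"]
for q in [(205,143),(204,239)]: print("bar top end",at(p,q,.036))
for q in [(211,359),(469,302)]: pass
c=[at(p,q,.036) for q in [(133,352),(267,372)]];print("other len",np.linalg.norm(c[0]-c[1]))
for q in [(312,198),(488,172)]: print("deck corner",at(p,q,.012))
print("fence ends",at(p,(300,116),.042),at(p,(478,93),.042))
a=cv2.resize(I[130:250,160:260],None,fx=4,fy=4,interpolation=cv2.INTER_CUBIC)
b=cv2.resize(I[80:205,295:495],None,fx=4,fy=4,interpolation=cv2.INTER_CUBIC)
cv2.imwrite("pics/stick.png",a);cv2.imwrite("pics/deck.png",b)
E
```

```text
bar top end [0.5674 0.3022 0.036 ]
bar top end [0.3785 0.2974 0.036 ]
other len 0.2616136791174358
deck corner [0.4636 0.0914 0.012 ]
deck corner [ 0.521  -0.2599  0.012 ]
fence ends [0.6206 0.1162 0.042 ] [ 0.6747 -0.2361  0.042 ]
```

View pics/deck.png

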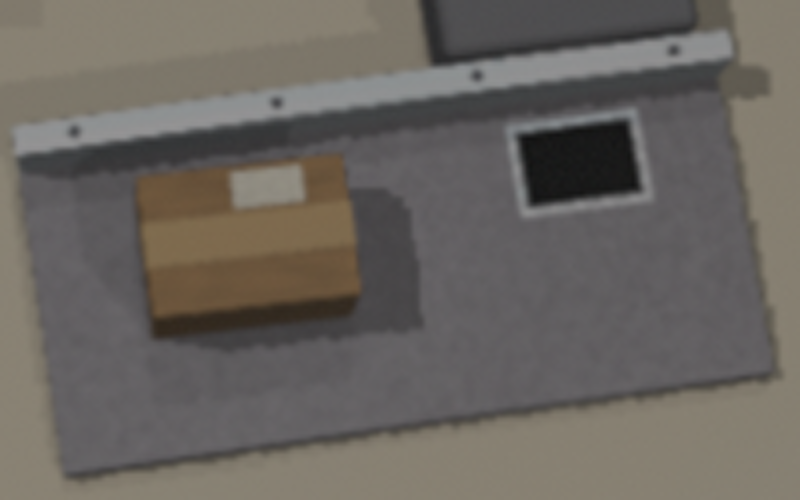

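View pics/stick.png

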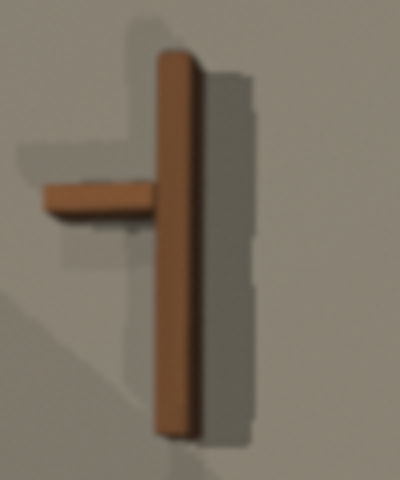

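The deck crop shows the deck outline, glass, parcel and fence clearly. The stick crop shows the bar's top face from (159..190, 53) to (155..187, 435), which is about 190 mm long, so this is the right stick. Next I fit the poses.

```bash
python3 - <<'E'
from h import *
from scipy.optimize import least_squares
np.set_printoptions(precision=4,suppress=True)
p=robot.capture("top")
def fit(pts,off,x0,nm):
    def T(v,P): c,s=np.cos(v[2]),np.sin(v[2]);return [v[0]+c*P[0]-s*P[1],v[1]+s*P[0]+c*P[1],P[2]]
    f=lambda v:np.ravel([px(p,T(v,np.array(P)/1000))-(np.array(off)+np.array(q)/4) for P,q in pts])
    r=least_squares(f,x0,loss="soft_l1");print(nm,r.x[:2],r.x[2],np.degrees(r.x[2]),"res px",r.fun.round(1));return r.x
d=fit([((70,0,12),(518,136)),((130,0,12),(641,193)),][:0]+[((70,40,12),(518,136)),((130,40,12),(629,119)),((130,0,12),(641,193)),((70,0,12),(530,206)),((-180,-100,12),(65,472)),((180,-100,12),(775,375)),((-180,55,42),(18,157)),((180,55,42),(731,58)),((-180,70,42),(13,129)),((180,70,42),(725,32))],(295,80),[.57,-.08,-1.4],"deck")
c=fit([((-50,35,62),(137,177)),((50,35,62),(343,155)),((50,-35,62),(358,292)),((-50,-35,62),(152,318))],(295,80),[.57,.01,-1.4],"parcel")
s=fit([((110,9,36),(159,53)),((110,-9,36),(190,53)),((-80,9,36),(155,435)),((-80,-9,36),(187,435)),((45,65,36),(44,186)),((31,65,36),(44,212))],(160,130),[.46,.3,0],"stick")
C,S=np.cos(d[2]),np.sin(d[2]);R=np.array([[C,-S],[S,C]])
print("parcel in deck",R.T@(c[:2]-d[:2])*1000,np.degrees(c[2]-d[2]))
for nm,P in [("window",(.1,.02)),("stickgoal0",(-.22,-.05))]: print(nm,d[:2]+R@np.array(P))
o=robot.observe();print(np.array(o["position"]),"turn to stick",np.degrees(s[2]-(np.arctan2(o["ee_rot"][1][1],o["ee_rot"][0][1])-np.pi/2)), "deck-stick turn",np.degrees(d[2]-s[2]))
E
```

```text
deck [ 0.5885 -0.0683] -1.4117938611325862 -80.88982978537582 res px [-0.9 -0.6  0.2 -0.1  0.8  0.3 -0.5  1.  -0.4  1.2  0.2 -0.4 -0.5 -0.1
  0.9  0.1 -0.4 -0.4  1.  -0.5]
parcel [0.5705 0.0062] -1.4475153124811204 -82.93651818572873 res px [-0.5 -0.3 -0.1 -0.4  0.8  0.8 -0.1  0. ]
stick [0.4579 0.3015] 0.026560808727716073 1.5218222405523727 res px [-0.4 -0.3  0.9 -0.6 -0.4  0.6  0.8  0.5 -0.3 -0.4 -0.4  0.2]
parcel in deck [-76.4539  -5.9663] -2.0466884003529136
window [ 0.6241 -0.1639]
stickgoal0 [0.5043 0.141 ]
[0.1895 0.6218 0.2313] turn to stick 18.464478390058055 deck-stick turn -82.41165202592819
```

```bash
python3 -m pendant '[{"rot":[0,0,0.04],"dp":[0.028,-0.034,-0.01],"gripper":0},{"rot":[0,0,0.08],"dp":[0.056,-0.068,-0.02],"gripper":0},{"rot":[0,0,0.12],"dp":[0.084,-0.102,-0.03],"gripper":0},{"rot":[0,0,0.16],"dp":[0.112,-0.136,-0.04],"gripper":0},{"rot":[0,0,0.2],"dp":[0.14,-0.17,-0.05],"gripper":0},{"rot":[0,0,0.24],"dp":[0.168,-0.204,-0.06],"gripper":0},{"rot":[0,0,0.28],"dp":[0.196,-0.238,-0.07],"gripper":0},{"rot":[0,0,0.322],"dp":[0.22,-0.27,-0.08],"gripper":0}]'
```

```text
t: 1.8
position: [0.411, 0.35, 0.1513]
ee_rot: [[-1.0, -0.027, 0.001], [-0.027, 1.0, 0.001], [-0.001, 0.001, -1.0]]
contact_force: [-0.4, 0.4, -0.4]
opening: 0.0858
gripper_force: 0.0
```

```bash
python3 -m pendant '[{"rot":[0,0,0],"dp":[0.016,-0.016,-0.02],"gripper":0},{"rot":[0,0,0],"dp":[0.032,-0.032,-0.04],"gripper":0},{"rot":[0,0,0],"dp":[0.042,-0.043,-0.06],"gripper":0},{"rot":[0,0,0],"dp":[0.047,-0.0485,-0.07],"gripper":0},{"rot":[0,0,0],"dp":[0.047,-0.0485,-0.07],"gripper":0},{"rot":[0,0,0],"dp":[0.047,-0.0485,-0.07],"gripper":0},{"rot":[0,0,0],"dp":[0.047,-0.0485,-0.07],"gripper":0},{"rot":[0,0,0],"dp":[0.047,-0.0485,-0.07],"gripper":0}]'
python3 - <<'E'
from h import *
p=robot.capture("wrist");I=p["img"].copy()
C,S=np.cos(.0266),np.sin(.0266)
for x,y in [(110,9),(110,-9),(-80,9),(-80,-9),(45,65),(31,65),(0,0)]:
    x/=1e3;y/=1e3
    q=px(p,[.4579+C*x-S*y,.3015+S*x+C*y,.036]);print(x,y,q.round());cv2.drawMarker(I,tuple(int(v) for v in q.round()),(0,255,0),0,16,1)
cv2.imwrite("pics/w1.png",I)
E
```

```text
t: 2.6
position: [0.4564, 0.3047, 0.0823]
ee_rot: [[-1.0, -0.028, 0.001], [-0.028, 1.0, 0.002], [-0.001, 0.002, -1.0]]
contact_force: [0.9, 0.5, -0.7]
opening: 0.0853
gripper_force: 0.0
0.11 0.009 [333. 466.]
0.11 -0.009 [301. 465.]
-0.08 0.009 [336. 108.]
-0.08 -0.009 [293. 108.]
0.045 0.065 [443. 366.]
0.031 0.065 [446. 342.]
0.0 0.0 [316. 285.]
```

View pics/w1.png

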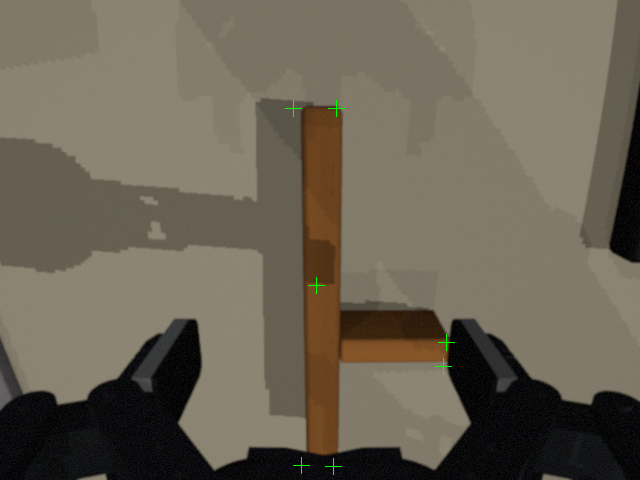

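The wrist view shows the bar centred at column ≈322 with the jaws' midpoint at ≈325. The pads are aligned with the bar and the heel tip at (447,350) lies ahead of the pads. I can descend.

```bash
python3 -m pendant '[{"rot":[0,0,0],"dp":[0,0.001,-0.02],"gripper":0},{"rot":[0,0,0],"dp":[0,0.001,-0.04],"gripper":0},{"rot":[0,0,0],"dp":[0,0.001,-0.06],"gripper":0},{"rot":[0,0,0],"dp":[0,0.001,-0.07],"gripper":0},{"rot":[0,0,0],"dp":[0,0.001,-0.075],"gripper":0},{"rot":[0,0,0],"dp":[0,0.001,-0.075],"gripper":0},{"rot":[0,0,0],"dp":[0,0.001,-0.075],"gripper":0},{"rot":[0,0,0],"dp":[0,0.001,-0.075],"gripper":0.3}]'
```

```text
t: 3.45
position: [0.4571, 0.3048, 0.0072]
ee_rot: [[-1.0, -0.026, 0.001], [-0.026, 1.0, 0.001], [-0.001, 0.001, -1.0]]
contact_force: [-0.4, -0.1, -0.3]
opening: 0.0731
gripper_force: 0.0
```

```bash
python3 -m pendant '[{"rot":[0,0,0],"dp":[0,0,0],"gripper":0.6},{"rot":[0,0,0],"dp":[0,0,0],"gripper":1},{"rot":[0,0,0],"dp":[0,0,0],"gripper":1},{"rot":[0,0,0],"dp":[0,0,0],"gripper":1},{"rot":[0,0,0],"dp":[0,0,0],"gripper":1},{"rot":[0,0,0],"dp":[0,0,0],"gripper":1},{"rot":[0,0,0],"dp":[0,0,0],"gripper":1},{"rot":[0,0,0],"dp":[0,0,0],"gripper":1}]'
```

```text
t: 4.25
position: [0.4568, 0.3045, 0.0067]
ee_rot: [[-1.0, -0.026, 0.001], [-0.026, 1.0, 0.001], [-0.001, 0.001, -1.0]]
contact_force: [0.9, -0.5, 4.7]
opening: 0.0169
gripper_force: 59.1
```

```bash
python3 -m pendant '[{"rot":[0,0,0],"dp":[0,0,0.02],"gripper":1},{"rot":[0,0,0],"dp":[0,0,0.05],"gripper":1},{"rot":[0,0,-0.13],"dp":[0.004,-0.02,0.08],"gripper":1},{"rot":[0,0,-0.27],"dp":[0.008,-0.05,0.08],"gripper":1},{"rot":[0,0,-0.41],"dp":[0.012,-0.08,0.08],"gripper":1},{"rot":[0,0,-0.55],"dp":[0.016,-0.11,0.08],"gripper":1},{"rot":[0,0,-0.69],"dp":[0.02,-0.14,0.08],"gripper":1},{"rot":[0,0,-0.83],"dp":[0.024,-0.17,0.08],"gripper":1}]'
```

```text
t: 5.05
position: [0.4796, 0.1328, 0.0857]
ee_rot: [[-0.69, 0.724, -0.001], [0.724, 0.69, -0.0], [0.001, -0.001, -1.0]]
contact_force: [0.4, 0.6, -0.2]
opening: 0.0172
gripper_force: 58.6
```

```bash
python3 -m pendant '[{"rot":[0,0,-0.12],"dp":[0.001,-0.008,0],"gripper":1},{"rot":[0,0,-0.24],"dp":[0.002,-0.016,0],"gripper":1},{"rot":[0,0,-0.36],"dp":[0.003,-0.024,0],"gripper":1},{"rot":[0,0,-0.48],"dp":[0.004,-0.032,0],"gripper":1},{"rot":[0,0,-0.56],"dp":[0.004,-0.032,-0.01],"gripper":1},{"rot":[0,0,-0.608],"dp":[0.004,-0.032,-0.02],"gripper":1},{"rot":[0,0,-0.608],"dp":[0.004,-0.032,-0.03],"gripper":1},{"rot":[0,0,-0.608],"dp":[0.004,-0.032,-0.04],"gripper":1}]'
cat > look.py <<'E'
from h import *
import sys
np.set_printoptions(precision=4,suppress=True)
d=np.array([.5885,-.0683]);th=-1.4118;C,S=np.cos(th),np.sin(th);R=np.array([[C,-S],[S,C]])
o=robot.observe();P=np.array(o["position"]);E=np.array(o["ee_rot"])
print("tcp",P,"in deck mm",R.T@(P[:2]-d)*1e3,"yaw err deg",np.degrees(np.arctan2(E[1,1],E[0,1])-np.pi/2-th),"F",R.T@np.array(o["contact_force"])[:2],o["contact_force"][2])
if len(sys.argv)>1:
    for c in sys.argv[1:]:
        p=robot.capture(c);cv2.imwrite(f"pics/{c}_{int(o['t']*100)}.png",p["img"]);print(f"pics/{c}_{int(o['t']*100)}.png")
E
python3 look.py wrist top
```

```text
t: 5.85
position: [0.4839, 0.1023, 0.0453]
ee_rot: [[-0.16, 0.987, -0.001], [0.987, 0.16, -0.0], [-0.0, -0.001, -1.0]]
contact_force: [-0.7, 0.0, -1.1]
opening: 0.0175
gripper_force: 58.6
tcp [0.4839 0.1023 0.0453] in deck mm [-185.0145  -76.2622] yaw err deg 0.07841575579645571 F [-0.1257 -0.6946] -1.1255400106017677
pics/wrist_585.png
pics/top_585.png
```

```bash
python3 - <<'E'
import cv2,numpy as np
a=cv2.imread("pics/wrist_585.png");b=cv2.imread("pics/top_585.png")
cv2.imwrite("pics/m1.png",np.vstack([cv2.resize(a,(400,300)),cv2.resize(b[85:205,255:415],(400,300),interpolation=cv2.INTER_CUBIC)]))
E
```

```text
(no output)
```

View pics/m1.png

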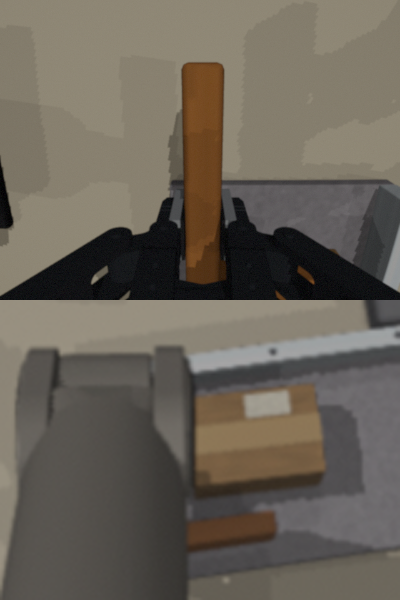

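The wrist view shows the bar held straight between the pads. In the top crop the bar's front end is at (275,513–537), clear of the parcel, whose near side is at row ≈490. I'll lower it and check the tip numerically.

```bash
python3 - <<'E'
from look import *
p=robot.capture("top")
for q in [(364.3,170.2),(365.2,179)]: print("tip deck mm",R.T@(at(p,q,.0746)[:2]-d)*1e3)
E
python3 -m pendant '[{"rot":[0,0,0],"dp":[0,0,-0.008],"gripper":1},{"rot":[0,0,0],"dp":[0,0,-0.014],"gripper":1},{"rot":[0,0,0],"dp":[0,0,-0.018],"gripper":1},{"rot":[0,0,0],"dp":[0,0,-0.021],"gripper":1},{"rot":[0,0,0],"dp":[0,0,-0.023],"gripper":1},{"rot":[0,0,0],"dp":[0,0,-0.023],"gripper":1},{"rot":[0,0,0],"dp":[0,0,-0.023],"gripper":1},{"rot":[0,0,0],"dp":[0,0,-0.023],"gripper":1}]'
python3 look.py side top
```

```text
tcp [0.4829 0.102  0.0447] in deck mm [-184.9036  -77.2636] yaw err deg 0.057258493443231334 F [0.976  0.9266] -1.3837261696085856
tip deck mm [-73.5218 -70.7615]
tip deck mm [-74.4851 -87.4829]
t: 6.8
position: [0.4847, 0.1023, 0.0235]
ee_rot: [[-0.158, 0.987, 0.001], [0.987, 0.158, 0.0], [0.0, 0.001, -1.0]]
contact_force: [0.4, 0.1, -1.4]
opening: 0.0171
gripper_force: 58.6
tcp [0.4847 0.1023 0.0235] in deck mm [-184.9321  -75.5118] yaw err deg 4.273856745531452e-05 F [-0.0167  0.3677] -1.3858103317822357
pics/side_680.png
pics/top_680.png
```

```bash
python3 - <<'E'
import cv2,numpy as np
a=cv2.imread("pics/side_680.png");b=cv2.imread("pics/top_680.png")
cv2.imwrite("pics/m2.png",np.hstack([cv2.resize(a[160:340,320:520],(400,360)),cv2.resize(b[95:203,275:395],(400,360),interpolation=cv2.INTER_CUBIC)]))
E
```

```text
(no output)
```

View pics/m2.png

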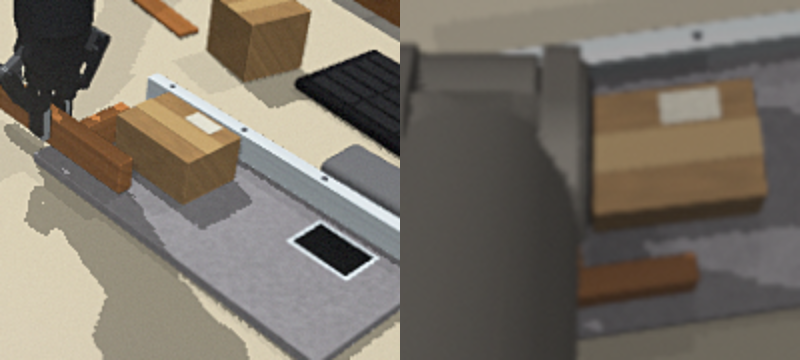

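The side crop shows the stick low over the deck, with its heel behind the parcel and the bar on the parcel's free side. Now I close the heel gap and push toward the fence.

```bash
python3 -m pendant '[{"rot":[0,0,0],"dp":[0.0013,-0.0079,0],"gripper":1},{"rot":[0,0,0],"dp":[0.0092,-0.0066,0],"gripper":1},{"rot":[0,0,0],"dp":[0.0171,-0.0054,-0.001],"gripper":1},{"rot":[0,0,0],"dp":[0.023,-0.0044,-0.001],"gripper":1},{"rot":[0,0,0],"dp":[0.0279,-0.0036,-0.001],"gripper":1},{"rot":[0,0,0],"dp":[0.0329,-0.0028,-0.001],"gripper":1},{"rot":[0,0,0],"dp":[0.0378,-0.0021,-0.001],"gripper":1},{"rot":[0,0,0],"dp":[0.0428,-0.0013,-0.001],"gripper":1}]'
python3 look.py top
```

```text
t: 7.7
position: [0.5271, 0.101, 0.0221]
ee_rot: [[-0.158, 0.987, -0.001], [0.987, 0.158, -0.0], [0.0, -0.001, -1.0]]
contact_force: [-1.9, 0.3, -1.9]
opening: 0.0171
gripper_force: 58.7
tcp [0.5271 0.101  0.0221] in deck mm [-176.8601  -33.7921] yaw err deg -0.006163512121330342 F [-0.5751 -1.8434] -1.8867197316170081
pics/top_770.png
```

```bash
python3 -m pendant '[{"rot":[0,0,0],"dp":[0.002,0.0003,0],"gripper":1},{"rot":[0,0,0],"dp":[0.004,0.0006,0],"gripper":1},{"rot":[0,0,0],"dp":[0.006,0.001,0],"gripper":1},{"rot":[0,0,0],"dp":[0.007,0.0011,0],"gripper":1},{"rot":[0,0,0],"dp":[0.008,0.0013,0],"gripper":1},{"rot":[0,0,0],"dp":[0.008,0.0013,0],"gripper":1},{"rot":[0,0,0],"dp":[0.008,0.0013,0],"gripper":1},{"rot":[0,0,0],"dp":[0.008,0.0013,0],"gripper":1}]'
python3 look.py
```

```text
t: 8.55
position: [0.5354, 0.1024, 0.0224]
ee_rot: [[-0.159, 0.987, 0.001], [0.987, 0.159, 0.0], [-0.0, 0.001, -1.0]]
contact_force: [-0.7, -0.2, -1.9]
opening: 0.0171
gripper_force: 58.6
tcp [0.5354 0.1024 0.0224] in deck mm [-176.9203  -25.3803] yaw err deg 0.016685283017327895 F [ 0.1001 -0.7491] -1.8776783387069698
```

```bash
python3 -m pendant '[{"rot":[0,0,0],"dp":[0.0005,0.0001,0],"gripper":1},{"rot":[0,0,0],"dp":[0.001,0.0002,0],"gripper":1},{"rot":[0,0,0],"dp":[0.0015,0.0002,0],"gripper":1},{"rot":[0,0,0],"dp":[0.002,0.0003,0],"gripper":1},{"rot":[0,0,0],"dp":[0.002,0.0003,0],"gripper":1},{"rot":[0,0,0],"dp":[0.002,0.0003,0],"gripper":1},{"rot":[0,0,0],"dp":[0.002,0.0003,0],"gripper":1},{"rot":[0,0,0],"dp":[0.002,0.0003,0],"gripper":1}]'
python3 look.py
```

```text
t: 9.35
position: [0.5367, 0.1025, 0.0222]
ee_rot: [[-0.158, 0.987, -0.001], [0.987, 0.158, -0.0], [0.0, -0.001, -1.0]]
contact_force: [-5.0, -0.4, -0.1]
opening: 0.017
gripper_force: 59.0
tcp [0.5367 0.1025 0.0222] in deck mm [-176.8635  -24.0524] yaw err deg -0.003992303785320454 F [-0.3762 -5.0342] -0.07024979755238248
```

```bash
python3 -m pendant '[{"rot":[0,0,0],"dp":[0.0005,0.0001,0],"gripper":1},{"rot":[0,0,0],"dp":[0.001,0.0002,0],"gripper":1},{"rot":[0,0,0],"dp":[0.001,0.0002,0],"gripper":1},{"rot":[0,0,0],"dp":[0.001,0.0002,0],"gripper":1},{"rot":[0,0,0],"dp":[0.001,0.0002,0],"gripper":1},{"rot":[0,0,0],"dp":[0.001,0.0002,0],"gripper":1},{"rot":[0,0,0],"dp":[0.001,0.0002,0],"gripper":1},{"rot":[0,0,0],"dp":[0.001,0.0002,0],"gripper":1}]'
python3 look.py top side; python3 - <<'E'
import cv2,numpy as np
a=cv2.imread("pics/side_1015.png");b=cv2.imread("pics/top_1015.png")
if a is None:
    import glob;a=cv2.imread(sorted(glob.glob("pics/side_1*.png"))[-1]);b=cv2.imread(sorted(glob.glob("pics/top_1*.png"))[-1])
cv2.imwrite("pics/m3.png",np.hstack([cv2.resize(a[180:300,340:460],(400,400)),cv2.resize(b[95:195,295:395],(400,400),interpolation=cv2.INTER_CUBIC)]))
E
```

```text
t: 10.15
position: [0.5368, 0.1025, 0.0221]
ee_rot: [[-0.158, 0.987, -0.003], [0.987, 0.158, -0.0], [0.0, -0.003, -1.0]]
contact_force: [-7.0, -1.6, 2.4]
opening: 0.0169
gripper_force: 59.3
tcp [0.5368 0.1025 0.0221] in deck mm [-176.868   -24.0025] yaw err deg -0.027950628769360178 F [ 0.4476 -7.2042] 2.3679594381815248
pics/top_1015.png
pics/side_1015.png
```

View pics/m3.png

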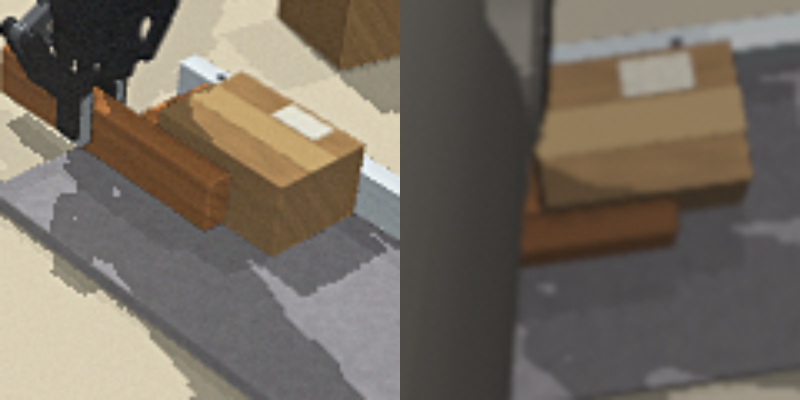

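The parcel is flush: the bar sits at y = −24.0 mm, exactly the nominal value, with a firm 7 N reaction. In the pictures the bar lies along the parcel's side, the heel is behind it, and the parcel touches the fence. Now I feed in stretches and watch the pressing force.

```bash
python3 -m pendant '[{"rot":[0,0,0],"dp":[0.0004,-0.0025,0],"gripper":1},{"rot":[0,0,0],"dp":[0.0008,-0.005,0],"gripper":1},{"rot":[0,0,0],"dp":[0.0016,-0.01,0],"gripper":1},{"rot":[0,0,0],"dp":[0.0024,-0.015,0],"gripper":1},{"rot":[0,0,0],"dp":[0.0032,-0.02,0],"gripper":1},{"rot":[0,0,0],"dp":[0.004,-0.025,0],"gripper":1},{"rot":[0,0,0],"dp":[0.0048,-0.03,0],"gripper":1},{"rot":[0,0,0],"dp":[0.0048,-0.03,0],"gripper":1}]'
python3 look.py
```

```text
t: 11.05
position: [0.5409, 0.075, 0.0218]
ee_rot: [[-0.16, 0.987, -0.004], [0.987, 0.16, 0.003], [0.003, -0.004, -1.0]]
contact_force: [-7.4, 3.7, 0.6]
opening: 0.017
gripper_force: 59.1
tcp [0.5409 0.075  0.0218] in deck mm [-149.0036  -24.3127] yaw err deg 0.08785113651454239 F [-4.8438 -6.75  ] 0.6251167020002983
```

```bash
python3 -m pendant '[{"rot":[0,0,0],"dp":[0.001,-0.005,0],"gripper":1},{"rot":[0,0,0],"dp":[0.0019,-0.011,0],"gripper":1},{"rot":[0,0,0],"dp":[0.0028,-0.017,0],"gripper":1},{"rot":[0,0,0],"dp":[0.0038,-0.023,0],"gripper":1},{"rot":[0,0,0],"dp":[0.0048,-0.029,0],"gripper":1},{"rot":[0,0,0],"dp":[0.0058,-0.035,0],"gripper":1},{"rot":[0,0,0],"dp":[0.0068,-0.041,0],"gripper":1},{"rot":[0,0,0],"dp":[0.0075,-0.045,0],"gripper":1}]'
python3 look.py
```

```text
t: 11.85
position: [0.5477, 0.0317, 0.0217]
ee_rot: [[-0.161, 0.987, -0.006], [0.987, 0.161, 0.005], [0.006, -0.005, -1.0]]
contact_force: [-10.3, 7.9, 3.8]
opening: 0.0168
gripper_force: 59.5
tcp [0.5477 0.0317 0.0217] in deck mm [-105.1883  -24.4277] yaw err deg 0.13719523444874293 F [-9.4026 -8.9254] 3.8417126378744237
```

```bash
python3 -m pendant '[{"rot":[0,0,-0.001],"dp":[0.0008,-0.0055,0],"gripper":1},{"rot":[0,0,-0.002],"dp":[0.0017,-0.011,0],"gripper":1},{"rot":[0,0,-0.003],"dp":[0.0025,-0.0165,0],"gripper":1},{"rot":[0,0,-0.004],"dp":[0.0034,-0.022,0],"gripper":1},{"rot":[0,0,-0.005],"dp":[0.0043,-0.028,0],"gripper":1},{"rot":[0,0,-0.005],"dp":[0.0051,-0.034,0],"gripper":1},{"rot":[0,0,-0.005],"dp":[0.006,-0.04,0],"gripper":1},{"rot":[0,0,-0.005],"dp":[0.0067,-0.0445,0],"gripper":1}]'
python3 look.py top
```

```text
t: 12.65
position: [0.5549, -0.013, 0.0218]
ee_rot: [[-0.157, 0.988, -0.006], [0.988, 0.157, 0.005], [0.005, -0.005, -1.0]]
contact_force: [-8.6, 7.5, 4.6]
opening: 0.0175
gripper_force: 59.4
tcp [ 0.5549 -0.013   0.0218] in deck mm [-59.9697 -24.4196] yaw err deg -0.0734783942239591 F [-8.7638 -7.2895] 4.607107936767678
pics/top_1265.png
```

```bash
python3 -m pendant '[{"rot":[0,0,0],"dp":[0.0008,-0.005,0],"gripper":1},{"rot":[0,0,0],"dp":[0.0015,-0.01,0],"gripper":1},{"rot":[0,0,0],"dp":[0.0023,-0.015,0],"gripper":1},{"rot":[0,0,0],"dp":[0.0031,-0.02,0],"gripper":1},{"rot":[0,0,0],"dp":[0.0039,-0.025,0],"gripper":1},{"rot":[0,0,0],"dp":[0.0047,-0.03,0],"gripper":1},{"rot":[0,0,0],"dp":[0.0054,-0.035,0],"gripper":1},{"rot":[0,0,0],"dp":[0.0061,-0.0395,0],"gripper":1}]'
python3 look.py top side; python3 - <<'E'
import cv2,numpy as np,glob
a=cv2.imread(sorted(glob.glob("pics/side_13*.png"))[-1]);b=cv2.imread(sorted(glob.glob("pics/top_13*.png"))[-1])
cv2.imwrite("pics/m4.png",np.hstack([cv2.resize(a[200:340,380:520],(400,400)),cv2.resize(b[85:185,375:475],(400,400),interpolation=cv2.INTER_CUBIC)]))
E
```

```text
t: 13.5
position: [0.5611, -0.0522, 0.0217]
ee_rot: [[-0.157, 0.988, -0.006], [0.988, 0.157, 0.005], [0.006, -0.005, -1.0]]
contact_force: [-8.5, 8.7, 2.8]
opening: 0.017
gripper_force: 59.5
tcp [ 0.5611 -0.0522  0.0217] in deck mm [-20.1906 -24.4968] yaw err deg -0.07452751976905292 F [-9.9441 -7.0461] 2.8478309701413838
pics/top_1350.png
pics/side_1350.png
```

View pics/m4.png

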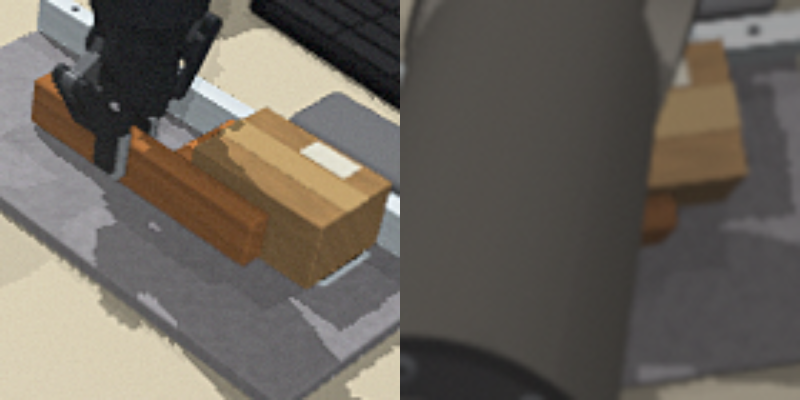

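The side crop shows the parcel flush with the fence, bar along its side, and just the far white border of the window peeking out past its front face. Next I work out the remaining feed from its front edge.

```bash
python3 - <<'E'
from look import *
p=robot.capture("top")
for q in [(455.6,95),(461.3,129)]: print("front corners deck mm",R.T@(at(p,q,.062)[:2]-d)*1e3)
s=robot.capture("side")
for q in [(380+390*.35,200+183*.35),(380+322*.35,200+228*.35)]: print("side front top corners",R.T@(at(s,q,.062)[:2]-d)*1e3)
for q in [(380+322*.35,200+283*.35)]: print("side window? near corner",R.T@(at(s,q,.012)[:2]-d)*1e3)
E
```

```text
tcp [ 0.5614 -0.0537  0.0217] in deck mm [-18.6692 -24.4094] yaw err deg -0.13129216882711098 F [-6.5885 -6.6275] 0.8212012686058077
front corners deck mm [127.5645  53.7899]
front corners deck mm [125.8635 -15.0117]
side front top corners [128.8123  51.5921]
side front top corners [129.2316 -15.5072]
side window? near corner [130.9928  -2.0599]
```

```bash
python3 -m pendant '[{"rot":[0,0,0],"dp":[0.0008,-0.005,0],"gripper":1},{"rot":[0,0,0],"dp":[0.0015,-0.01,0],"gripper":1},{"rot":[0,0,0],"dp":[0.0023,-0.015,0],"gripper":1},{"rot":[0,0,0],"dp":[0.0029,-0.019,0],"gripper":1},{"rot":[0,0,0],"dp":[0.0033,-0.0215,0],"gripper":1},{"rot":[0,0,0],"dp":[0.0035,-0.0228,0],"gripper":1},{"rot":[0,0,0],"dp":[0.0035,-0.0228,0],"gripper":1},{"rot":[0,0,0],"dp":[0.0035,-0.0228,0],"gripper":1}]'
python3 look.py
```

```text
t: 14.5
position: [0.5649, -0.0759, 0.0217]
ee_rot: [[-0.156, 0.988, -0.005], [0.988, 0.156, 0.004], [0.004, -0.004, -1.0]]
contact_force: [-8.0, 6.6, 2.2]
opening: 0.0171
gripper_force: 59.3
tcp [ 0.5649 -0.0759  0.0217] in deck mm [  3.8194 -24.4718] yaw err deg -0.10695052774510685 F [-7.792  -6.8357] 2.2073526295387387
```

```bash
python3 -m pendant '[{"rot":[0,0,0],"dp":[-0.002,-0.0003,0],"gripper":1},{"rot":[0,0,0],"dp":[-0.004,-0.0006,0],"gripper":1},{"rot":[0,0,0],"dp":[-0.005,-0.0008,0],"gripper":1},{"rot":[0,0,0],"dp":[-0.0055,0.0022,0],"gripper":1},{"rot":[0,0,0],"dp":[-0.0057,0.0042,0],"gripper":1},{"rot":[0,0,0],"dp":[-0.0057,0.0042,-0.001],"gripper":1},{"rot":[0,0,0],"dp":[-0.0057,0.0042,-0.002],"gripper":1},{"rot":[0,0,0],"dp":[-0.0057,0.0042,-0.002],"gripper":1}]'
python3 look.py
```

```text
t: 15.3
position: [0.5611, -0.0751, 0.0202]
ee_rot: [[-0.153, 0.988, -0.0], [0.988, 0.153, -0.0], [-0.0, -0.0, -1.0]]
contact_force: [-0.1, -0.8, -0.8]
opening: 0.017
gripper_force: 58.9
tcp [ 0.5611 -0.0751  0.0202] in deck mm [  2.3338 -28.1518] yaw err deg -0.2992630395176092 F [ 0.7663 -0.2623] -0.8278767451996547
```

```bash
python3 -m pendant '[{"rot":[0,0,0],"dp":[0,0,-0.0005],"gripper":1},{"rot":[0,0,0],"dp":[0,0,-0.001],"gripper":1},{"rot":[0,0,0],"dp":[0,0,-0.0015],"gripper":1},{"rot":[0,0,0],"dp":[0,0,-0.002],"gripper":1},{"rot":[0,0,0],"dp":[0,0,-0.002],"gripper":1},{"rot":[0,0,0],"dp":[0,0,-0.002],"gripper":1},{"rot":[0,0,0],"dp":[0,0,-0.002],"gripper":1},{"rot":[0,0,0],"dp":[0,0,-0.002],"gripper":1}]'
python3 look.py
```

```text
t: 16.1
position: [0.5612, -0.0748, 0.0186]
ee_rot: [[-0.153, 0.988, 0.0], [0.988, 0.153, 0.0], [0.0, 0.0, -1.0]]
contact_force: [-1.7, 0.4, 6.2]
opening: 0.0171
gripper_force: 59.7
tcp [ 0.5612 -0.0748  0.0186] in deck mm [  2.1228 -28.013 ] yaw err deg -0.2850783968023234 F [-0.6988 -1.6064] 6.231250424882833
```

The stick rests on the deck (6 N). I release it and lift straight up.

```bash
python3 -m pendant '[{"rot":[0,0,0],"dp":[0,0,0.0003],"gripper":0.8},{"rot":[0,0,0],"dp":[0,0,0.0005],"gripper":0.6},{"rot":[0,0,0],"dp":[0,0,0.0005],"gripper":0.4},{"rot":[0,0,0],"dp":[0,0,0.0005],"gripper":0.3},{"rot":[0,0,0],"dp":[0,0,0.0005],"gripper":0.3},{"rot":[0,0,0],"dp":[0,0,0.0005],"gripper":0.3},{"rot":[0,0,0],"dp":[0,0,0.0005],"gripper":0.3},{"rot":[0,0,0],"dp":[0,0,0.0005],"gripper":0.3}]'
python3 -m pendant '[{"rot":[0,0,0],"dp":[0,0,0.01],"gripper":0.3},{"rot":[0,0,0],"dp":[0,0,0.03],"gripper":0.3},{"rot":[0,0,0],"dp":[0,0,0.06],"gripper":0.3},{"rot":[0,0,0],"dp":[0,0,0.1],"gripper":0.3},{"rot":[0,0,0],"dp":[-0.02,0.02,0.13],"gripper":0.3},{"rot":[0,0,0],"dp":[-0.04,0.05,0.15],"gripper":0.3},{"rot":[0,0,0],"dp":[-0.06,0.09,0.16],"gripper":0.3},{"rot":[0,0,0],"dp":[-0.08,0.13,0.16],"gripper":0.3}]'
python3 look.py top side; python3 - <<'E'
import cv2,numpy as np,glob
a=cv2.imread(sorted(glob.glob("pics/side_17*.png"))[-1]);b=cv2.imread(sorted(glob.glob("pics/top_17*.png"))[-1])
cv2.imwrite("pics/m5.png",np.hstack([cv2.resize(a[190:350,340:550],(400,305)),cv2.resize(b[75:205,300:500],(400,260),interpolation=cv2.INTER_CUBIC)[:, :] if 0 else cv2.resize(b[75:205,300:500],(400,305),interpolation=cv2.INTER_CUBIC)]))
E
```

```text
t: 16.9
position: [0.5612, -0.0748, 0.0188]
ee_rot: [[-0.153, 0.988, 0.0], [0.988, 0.153, -0.0], [-0.0, 0.0, -1.0]]
contact_force: [0.6, -0.4, 0.6]
opening: 0.0601
gripper_force: 0.0
t: 17.7
position: [0.4818, 0.056, 0.1814]
ee_rot: [[-0.151, 0.988, 0.005], [0.988, 0.151, 0.002], [0.001, 0.005, -1.0]]
contact_force: [0.4, 0.6, -0.4]
opening: 0.0599
gripper_force: 0.0
tcp [0.4818 0.056  0.1814] in deck mm [-139.6733  -85.6583] yaw err deg -0.3996599262808666 F [-0.579   0.4561] -0.44908367063517524
pics/top_1770.png
pics/side_1770.png
```

View pics/m5.png

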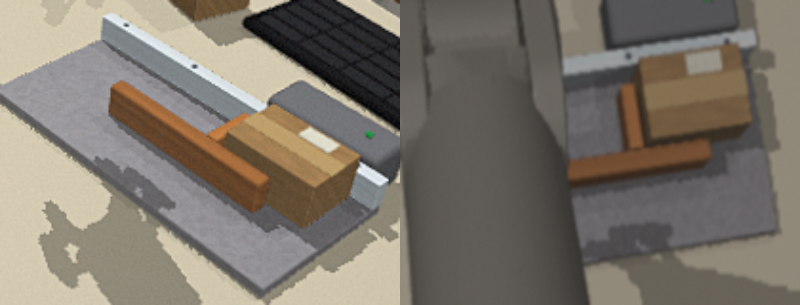

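```bash
python3 - <<'E'
from look import *
p=robot.capture("top")
c=[R.T@(at(p,(300+(x-400)/2,75+y/2.346),.062)[:2]-d)*1e3 for x,y in [(636,70),(745,44),(750,127),(641,143)]]
print(np.array(c),"centre",np.mean(c,0))
t=robot.tip_of("parcel",p);print([(x["conf"],R.T@(at(p,x["location"],.012)[:2]-d)*1e3) for x in t])
s=robot.capture("side");t=robot.tip_of("parcel",s);print([(x["conf"],R.T@(at(s,x["location"],.012)[:2]-d)*1e3) for x in t])
print([(x["conf"]) for x in robot.boxes_of("window",s)])
E
```

```text
tcp [0.4789 0.0616 0.1796] in deck mm [-145.5986  -87.7022] yaw err deg 0.2835656331796304 F [-0.5716  0.0513] -0.025816769683897567
[[ 50.8722  43.9295]
 [161.3444  52.0159]
 [152.528  -18.8437]
 [ 44.8358 -17.7825]] centre [102.3951  14.8298]
[(0.96, array([95.6026, 12.746 ]))]
[(0.65, array([101.8946,  17.8264]))]
[0.86]
```

My hand-read corners are too coarse, so I'll check flushness with sub-pixel edges against the fence.

```bash
python3 - <<'E'
from look import *
p=robot.capture("top");I=cv2.GaussianBlur(p["img"],(3,3),0)
S=cv2.cvtColor(I,cv2.COLOR_BGR2HSV)[...,1].astype(float);G=cv2.cvtColor(I,cv2.COLOR_BGR2GRAY).astype(float)
def edge(f,cols,r0,r1,sgn):
    out=[]
    for c in cols:
        g=sgn*np.diff(f[r0:r1,c]);k=g.argmax()
        w=np.clip(g[max(0,k-2):k+3],0,None);out.append((c,r0+.5+(w*np.arange(max(0,k-2),max(0,k-2)+len(w))).sum()/w.sum()))
    return np.array(out)
def rep(n,e,z):
    q=np.array([R.T@(at(p,x,z)[:2]-d)*1e3 for x in e]);m=abs(q[:,1]-np.median(q[:,1]))<3
    a=np.polyfit(q[m,0],q[m,1],1);print(n,"y@x100",np.polyval(a,100).round(2),"slope deg",np.degrees(a[0]).round(2),"rms",np.std(q[m,1]-np.polyval(a,q[m,0])).round(2),m.sum())
rep("parcel far top edge",edge(S,[*range(424,442),*range(462,471)],88,106,1),.062)
rep("parcel near top edge",edge(G,range(424,472),122,142,-1),.062)
rep("fence inner top edge",edge(G,range(386,416),96,112,-1),.042)
rep("stick bar far edge",edge(S,range(424,450),132,152,1),.048)
E
python3 - <<'E'
from h import *
import cv2
I=cv2.GaussianBlur(cv2.imread("pics/top0.png"),(3,3),0).astype(float);G=I.mean(2)
from h import *
p=robot.capture("top");d=np.array([.5885,-.0683]);C,S=np.cos(-1.4118),np.sin(-1.4118);R=np.array([[C,-S],[S,C]])
q=[]
for c in range(305,474):
    r=int(118-(c-300)*.14);g=-np.diff(G[r-5:r+6,c]);k=g.argmax();w=np.clip(g[max(0,k-2):k+3],0,None)
    q.append(R.T@(at(p,(c,r-5+.5+(w*np.arange(max(0,k-2),max(0,k-2)+len(w))).sum()/w.sum()),.042)[:2]-d)*1e3)
q=np.array(q);a=np.polyfit(q[:,0],q[:,1],1);m=abs(q[:,1]-np.polyval(a,q[:,0]))<2;a=np.polyfit(q[m,0],q[m,1],1);print("fence initially y@-80,100",np.polyval(a,[-80,100]),"slope",np.degrees(a[0]),m.sum())
E
```

```text
tcp [0.4817 0.0536 0.1791] in deck mm [-137.2371  -86.1555] yaw err deg -0.43766477906251644 F [ 0.2197 -0.2841] -0.61731766221029
parcel far top edge y@x100 53.95 slope deg 0.69 rms 0.36 25
parcel near top edge y@x100 -14.38 slope deg 0.11 rms 0.19 47
fence inner top edge y@x100 55.55 slope deg -0.44 rms 0.28 30
stick bar far edge y@x100 -17.33 slope deg 0.08 rms 0.25 26
fence initially y@-80,100 [56.20369342 56.27154732] slope 0.0215985669724741 169
```

The parcel's edge is parallel to the fence within about 0.1° and its centre is at y ≈ 19.8 mm (20 nominal), so it is flush. It is also centred over the window within about 2 mm, and the stick lies free on the deck. I'm handing it in.

```bash
python3 -c "
from workcell import robot
print(robot.sign_off())"
```

```text
the job is handed in; nothing more can be done
None
```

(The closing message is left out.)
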